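# Switch the power over on the desk power block

## Task

On the desk power block, first switch off the outlet that the black adapter is plugged into by pressing the red end of its rocker fully down, then switch on the outlet of the white charger by pressing the green end of its rocker fully down. Press gently with the fingertips, leave the other two switches as they are, leave the plugs seated in their sockets and the other things on the desk where they are, and draw the hand away clear at the end.

Things in the scene. Friction and masses are not known exactly. Their poses are not given: they have to be found in the camera images.
- block: desk power block, black base plate 160 x 304 x 20 mm screwed to the desk; origin at the centre of its underside, on the desk surface. x axis: across the block, away from the robot (from the red rocker ends to the sockets); y axis: along the row of four outlets; z up. The four outlets stand side by side on it, 68 mm apart, in an order that changes. End cheeks, 44 mm above the desk, close the row
- outlet_black: fixed grey outlet module whose socket holds a black adapter; 144 x 67 mm, 25 mm high; origin at the centre of its underside, 20 mm above the desk, flat top 45 mm above the desk; axes as the block's. Socket recess 42 mm square, 12 mm deep, at x = +40 mm; rocker 30 mm wide in y, centred at x = -40 mm: red half x = -62 to -40 mm (robot side), green half x = -40 to -18 mm
- switch_black (a joint): rocker switch of outlet_black, rad: +0.2 ON (green half down), -0.2 OFF (red half down); starts ON. The half that is down lies level, top 50 mm above the desk; the other slopes up outward at 0.4 rad to about 59 mm. About 1 to 2 N on the raised half's outer part (15 mm from the rocker's centre) tips it over; its edge travels about 9 mm to a hard stop and it stays where left
- outlet_white: fixed grey outlet module whose socket holds a white charger; 144 x 67 mm, 25 mm high; origin at the centre of its underside, 20 mm above the desk, flat top 45 mm above the desk; axes as the block's. Socket recess 42 mm square, 12 mm deep, at x = +40 mm; rocker 30 mm wide in y, centred at x = -40 mm: red half x = -62 to -40 mm (robot side), green half x = -40 to -18 mm
- switch_white (a joint): rocker switch of outlet_white, rad: +0.2 ON (green half down), -0.2 OFF (red half down); starts OFF. The half that is down lies level, top 50 mm above the desk; the other slopes up outward at 0.4 rad to about 59 mm. About 1 to 2 N on the raised half's outer part (15 mm from the rocker's centre) tips it over; its edge travels about 9 mm to a hard stop and it stays where left
- outlet_blue: fixed grey outlet module whose socket holds a round blue plug; 144 x 67 mm, 25 mm high; origin at the centre of its underside, 20 mm above the desk, flat top 45 mm above the desk; axes as the block's. Socket recess 42 mm square, 12 mm deep, at x = +40 mm; rocker 30 mm wide in y, centred at x = -40 mm: red half x = -62 to -40 mm (robot side), green half x = -40 to -18 mm
- switch_blue (a joint): rocker switch of outlet_blue, rad: +0.2 ON (green half down), -0.2 OFF (red half down); starts ON and must stay ON. The half that is down lies level, top 50 mm above the desk; the other slopes up outward at 0.4 rad to about 59 mm. About 1 to 2 N on the raised half's outer part (15 mm from the rocker's centre) tips it over; its edge travels about 9 mm to a hard stop and it stays where left
- outlet_empty: fixed grey outlet module whose socket holds nothing; 144 x 67 mm, 25 mm high; origin at the centre of its underside, 20 mm above the desk, flat top 45 mm above the desk; axes as the block's. Socket recess 42 mm square, 12 mm deep, at x = +40 mm; rocker 30 mm wide in y, centred at x = -40 mm: red half x = -62 to -40 mm (robot side), green half x = -40 to -18 mm
- switch_empty (a joint): rocker switch of outlet_empty, rad: +0.2 ON (green half down), -0.2 OFF (red half down); starts OFF and must stay OFF. The half that is down lies level, top 50 mm above the desk; the other slopes up outward at 0.4 rad to about 59 mm. About 1 to 2 N on the raised half's outer part (15 mm from the rocker's centre) tips it over; its edge travels about 9 mm to a hard stop and it stays where left
- plug_black: black power adapter standing loose in its socket: foot 39 x 39 x 16 mm, body above it 40 mm (x) x 54 mm (y) x 40 mm; origin at the centre of its underside, 33 mm above the desk; top 89 mm above the desk. Must not be moved
- plug_white: white charger block standing loose in its socket, 39 x 39 x 50 mm; origin at the centre of its underside, 33 mm above the desk; top 83 mm above the desk. Must not be moved
- plug_blue: round blue plug standing loose in its socket, 39 mm diameter, 44 mm high; origin at the centre of its underside, 33 mm above the desk. Must not be moved
- mug: blue mug, 76 mm across, 90 mm high, loose on the desk, origin under its centre; bystander
- tape: brown roll of tape lying flat, 90 mm across, 48 mm high, loose, origin under its centre; bystander
- stapler: red and black stapler, 36 x 130 x 58 mm, long in its own y, loose, origin under its centre; bystander
- marker: white marker pen with green cap, 18 x 130 x 18 mm, long in its own y, loose, origin under its middle; bystander

How it is judged:
On the way, in this order (a step that is already met when the one before it is completed fails the run):
1. the black adapter's outlet is switched off while the white charger's is still off (value of joint switch_black below -0.13 rad and value of joint switch_white below 0 rad), for 0.2 s.
2. the white charger's outlet is switched on (value of joint switch_white above 0.13 rad), for 0.2 s.
At the end, for the whole second after the job is handed in: Black adapter's rocker OFF (below -0.13 rad), white charger's ON (above 0.13), blue plug's still ON (above 0.13), empty outlet's still OFF (below -0.13); each plug within 8 mm and the mug, tape, stapler and marker within 20 mm of where they started (value of joint each of switch_black, switch_empty below -0.13 rad and value of joint each of switch_white, switch_blue above 0.13 rad and distance of each of plug_black, plug_white, plug_blue from where it was at the start of the episode below 0.008 m and distance of each of mug, tape, stapler, marker from where it was at the start of the episode below 0.02 m); the robot touches nothing.
It fails at once if a switch that should be left alone is tipped over (blue plug's or empty outlet's) (value of joint switch_blue below 0.05 rad or value of joint switch_empty above -0.05 rad).
It fails at once if a plug is lifted, pulled or shoved by more than 8 mm (distance of any of plug_black, plug_white, plug_blue from where it was at the start of the episode above 0.008 m).
It fails at once if the mug, tape, stapler or marker is moved by more than 20 mm (distance of any of mug, tape, stapler, marker from where it was at the start of the episode above 0.02 m).
It fails at once if the power block is pressed hard, with more than 30 N (contact force between any of the arm, the fingers and outlet_black above 30 N or contact force between any of the arm, the fingers and outlet_white above 30 N or contact force between any of the arm, the fingers and outlet_blue above 30 N or contact force between any of the arm, the fingers and outlet_empty above 30 N).
It also fails if it takes over 38 s, if anything falls off the work surface, if the arm or the gripper's body presses on something with over 40 N, if the wrist force passes 120 N, or if a joint passes its speed limit or range.

## Robot

A 7-joint arm with a two-finger parallel gripper is mounted at the origin on the work surface. World frame = base frame: x ahead of the robot, y to its left, z up, the work surface at z = 0. Lengths are in m, angles in rad, forces in N, time in s.
With the tool pointing down it reaches from about 0.4 to 0.875 m from the base axis. Payload 6.5 kg.
Tool frame: the origin (TCP) lies midway between the tips of the shut fingers; the grasp point (between the pads) lies 19 mm behind it; z points along the fingers, y is the direction in which the jaws open and shut (so a half turn about z gives the same grasp; the last joint's range is limited). The gripper opens to 88 mm and grips with 3 to 60 N. Pads are 18 mm wide; open, the fingers measure 123 mm over their backs; the gripper's body (75 mm by 187 mm) begins 45 mm behind the grasp point.
Start: joints at [-1.314, 0.536, -0.004, 1.538, 0.003, 1.067, -0.071], TCP at [0.206, 0.616, 0.239] pointing down, gripper open.
Joint ranges: [-2.7, 2.7], [-0.37, 2.16], [-1.27, 1.26], [0.24, 2.4], [-1.31, 4.45], [0.19, 1.91], [-2.76, 2.76]. Speed limits (rad/s): [2.39, 2.39, 3.14, 3.14, 3.14, 3.14, 3.14].

## Interface

Orientations are given as a rotation vector (axis times angle).
In Python, from station import ctrl, optics gives the robot as it stands.
- The arm moves only by the tool servo_tool, never from a script. Its arguments are lists of equal length, an entry for each row: "turn": the turn, a rotation vector about the tool's x, y, z in units of 30 degrees (1.0 is 30 degrees), a list of three; "delta_pos": the shift along the tool's x, y, z in units of 0.75 m (1.0 is 0.75 m), a list of three; "fingers": the opening, from 0 (shut) to 1 (fully open). In form: {"turn": [[ax, ay, az], ...], "delta_pos": [[tx, ty, tz], ...], "fingers": [fingers, ...]}. A call has exactly 5 rows; each row is the pose to reach, as a shift and turn from the pose commanded when the call began, along the tool's axes at that moment; what a row does not reach only later rows make up. A row lasts 1/8 s, in which the tool goes at most 62.5 mm and 10.7 degrees, less where a joint would pass 70% of its speed; a pose out of reach is approached as far as the arm can. A call with a number of a shift or a turn outside -1 to 1 is refused whole. A call with a gripper value outside its range is refused whole. The fingers move at their own pace and stop on an object; "force" is the grip in N (left out, the last holds). Time passes only in rows, so rows that repeat a pose let the fingers close, or fill a call up. It gives the time, the measured TCP pose, the force and the opening at its end, in the units of the state.
- ctrl.get_state(): the state, without advancing time (a new reading comes with each control period).
- optics.get_image(name): name is "scene" or "top" or "wrist"; returns (picture, depth): 420x560x3 uint8, blue, green, red; 420x560 float32, m along the optical axis (not along the pixel's ray), 0 where there is no reading.
- optics.get_calibration(name): a dict with "fx", "fy", "cx", "cy" (pixels), "rvec" (rotation vector, rad) and "tvec" (3), from world to camera coordinates, as OpenCV has them. Camera axes: x right, y down, z forward; pixel columns grow to the right and rows downward; lengths in m; the calibration is good to about 2 mm. The wrist camera is an equidistant fisheye: a pixel r from the principal point sees the ray r / f radians off the axis. A picture is of the moment at which its call begins: read the wrist's pose just before it. get_calibration takes no time and is no camera call; for the wrist camera it gives the pose at the moment of the call.
- ctrl.sign_off(): hands the job in, once; it reports no verdict.
The state is a dict: "time": time; "joints": joint angles; "qvel": joint speeds; "joint_efforts": joint torques, N m; "position": TCP position; "tool_rot": TCP orientation; "contact_force": force on the tool from outside, world axes, zero at the start; "wrist_torque": the same for the moment, N m; "grip_width": finger opening in m.
Only numpy, scipy, OpenCV 4.12 (cv2) and the standard library are available. Lean on these libraries where they do the work, as an engineer would, in place of code of your own. Each camera call takes 0.05 s, during which the arm holds its last target.

## Working session

There is one attempt and no reset: what is moved stays moved. The work goes in short steps, Python scripts to look and compute and a tool call to move; the robot and the scene stay as the last step left them, time stands still between calls to the robot, and variables do not carry over. Pictures are saved under pics/ and viewed, and the job is handed in when it is done.

Besides the shell and the picture viewer there is one more tool, called after "Call:" by a JSON object that holds its "op" and its "data". servo_tool: Moves the arm, as the interface text tells. Shifts and turns lie within -1 to 1; 1 stands for 0.75 m of shift or 30 degrees of turn. Its arguments: {"type":"object","properties":{"turn":{"type":"array","items":{"type":"array","items":{"type":"number","minimum":-1,"maximum":1}}},"delta_pos":{"type":"array","items":{"type":"array","items":{"type":"number","minimum":-1,"maximum":1}}},"fingers":{"type":"array","items":{"type":"number"}},"force":{"type":"number"}},"required":["turn","delta_pos","fingers"]}

```bash
mkdir -p pics; ls; python3 - <<'E'
from station import ctrl, optics
import cv2, numpy as np
s=ctrl.get_state(); print(s)
for n in ("top","scene"):
    im,d=optics.get_image(n); cv2.imwrite(f"pics/{n}0.png",im); np.savez(f"pics/{n}0.npz",im=im,d=d,**optics.get_calibration(n)); print(n,optics.get_calibration(n))
E
```

```text
pics
{'time': 0.0, 'joints': array([-1.31422272,  0.53715764, -0.00440964,  1.53880362,  0.00257293,
        1.06734158, -0.07118299]), 'qvel': array([ 0.00014296,  0.00140952, -0.00162246,  0.00030901,  0.00017121,
       -0.00150013, -0.00027277]), 'joint_efforts': array([-1.87938040e-04, -5.70989370e+01,  9.90977101e-01, -2.51607317e+01,
       -5.60922688e-02,  1.78581337e-02,  1.67056855e-04]), 'position': array([0.20601455, 0.61586068, 0.23787199]), 'tool_rot': array([-5.04709172e-01, -3.10062434e+00,  2.66572409e-03]), 'contact_force': array([-0.00844218, -0.98994762,  0.09509656]), 'wrist_torque': array([ 0.01751186,  0.02654821, -0.02786301]), 'grip_width': 0.08766724828248544}
top {'fx': 533.2824368718233, 'fy': 533.2824368718233, 'cx': 285.2470214721289, 'cy': 208.31976402345526, 'rvec': array([ 2.23612784, -2.1925919 ,  0.05780032]), 'tvec': array([-0.02181309,  0.54634472,  1.65074412])}
scene {'fx': 400.26876220904774, 'fy': 400.26876220904774, 'cx': 283.7231934109492, 'cy': 207.9953544608509, 'rvec': array([ 2.1690877 ,  0.56977201, -0.27418994]), 'tvec': array([-0.48947148, -0.12023726,  1.23910142])}
```

View pics/top0.png

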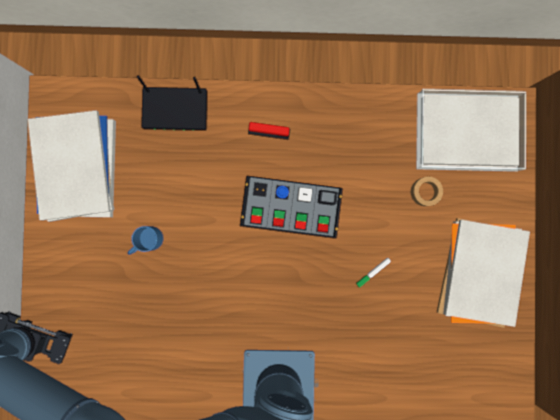

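View pics/scene0.png

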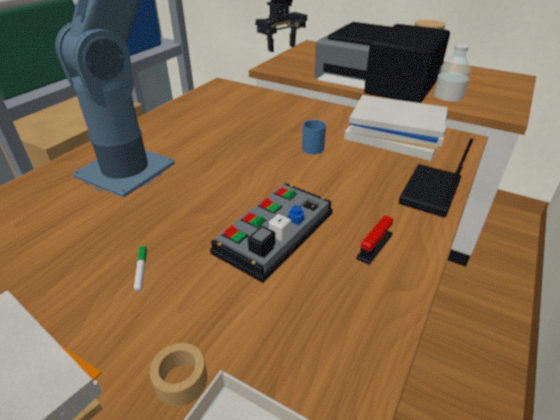

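The top view shows, left to right, empty (260,190), blue (282,192), white (305,195) and black (327,197), with the rockers below them at rows 215–224. Next I measure them.

```bash
cat > h.py <<'E'
import cv2, numpy as np
def ray(c,uv,z):
    R=cv2.Rodrigues(c['rvec'])[0]; o=-R.T@c['tvec']
    uv=np.atleast_2d(uv).astype(float)
    d=np.c_[(uv[:,0]-c['cx'])/c['fx'],(uv[:,1]-c['cy'])/c['fy'],np.ones(len(uv))]@R
    return o+d*((z-o[2])/d[:,2])[:,None]
E
python3 - <<'E'
from h import *
for n in("top","scene"):
    c=dict(np.load(f"pics/{n}0.npz")); im=c['im']
    x0,y0,x1,y1=(225,165,360,250) if n=="top" else (200,170,345,285)
    cv2.imwrite(f"pics/{n}zoom.png",cv2.resize(im[y0:y1,x0:x1],None,fx=5,fy=5,interpolation=cv2.INTER_CUBIC))
    hsv=cv2.cvtColor(im,cv2.COLOR_BGR2HSV)
    H,S,V=cv2.split(hsv)
    red=((H<6)|(H>174))&(S>150)&(V>70); gr=(H>50)&(H<85)&(S>100)&(V>50)
    for nm,m in(("red",red),("green",gr)):
        m=m.copy(); k=np.zeros_like(m);k[y0:y1,x0:x1]=1; m&=k
        N,l,st,ce=cv2.connectedComponentsWithStats(m.astype(np.uint8))
        for i in range(1,N):
            if st[i,4]>15: print(n,nm,ce[i].round(2),st[i],ray(c,ce[i],.0535)[0].round(4),"dz", np.median(c['d'][l==i]))
E
```

```text
top red [255.68 219.21] [251 216  11   8  73] [0.5105 0.0785 0.0535] dz 1.6151363
top red [277.96 221.95] [273 218  11   9  79] [0.5035 0.011  0.0535] dz 1.6118342
top red [300.09 224.84] [295 221  11   8  74] [ 0.4961 -0.0561  0.0535] dz 1.6178509
top red [322.39 227.69] [318 224  10   8  74] [ 0.4888 -0.1239  0.0535] dz 1.6135983
top green [256.71 210.8 ] [251 207  12   9  76] [0.536  0.076  0.0535] dz 1.6115594
top green [278.99 213.55] [274 210  11   8  77] [0.529  0.0084 0.0535] dz 1.6166172
top green [301.19 216.6 ] [296 213  11   8  77] [ 0.5211 -0.059   0.0535] dz 1.6147585
top green [323.38 219.33] [318 216  11   8  76] [ 0.5141 -0.1265  0.0535] dz 1.6188684
scene red [280.66 191.22] [276 188  11   8  50] [0.513  0.0692 0.0535] dz 1.0615444
scene red [265.45 202.68] [260 198  13  11  78] [0.5043 0.0063 0.0535] dz 1.0156782
scene red [248.22 217.24] [242 213  14  10  68] [ 0.4987 -0.0644  0.0535] dz 0.9744301
scene red [229.86 231.27] [223 225  15  13 104] [ 0.4901 -0.1288  0.0535] dz 0.927472
scene green [289.53 194.15] [283 190  13  10  81] [0.5397 0.0691 0.0535] dz 1.047644
scene green [273.62 207.35] [267 203  14  10  77] [ 5.322e-01 -2.000e-04  5.350e-02] dz 1.0079085
scene green [257.21 220.92] [250 216  15  11 103] [ 0.5251 -0.0655  0.0535] dz 0.95896447
scene green [238.43 236.52] [231 231  16  12 103] [ 0.5178 -0.1341  0.0535] dz 0.91993725
```

```bash
python3 - <<'E'
import cv2,numpy as np
from h import *
c=dict(np.load("pics/top0.npz"));print(-cv2.Rodrigues(c['rvec'])[0].T@c['tvec'])
E
```

```text
[0.49209557 0.02075618 1.66773368]
```

```bash
cat >> h.py <<'E'
from scipy.spatial.transform import Rotation as Ro
X=np.array([.9943,-.1070,0]);Y=np.array([.1070,.9943,0])
C={'black':np.array([.5015,-.1252,0]),'white':np.array([.5087,-.0575,0])}
def goal():
    # tool z down, tool y along +-Y
    out=[]
    for s in(1,-1):
        z=np.array([0,0,-1.]);y=s*Y;out.append(Ro.from_matrix(np.c_[np.cross(y,z),y,z]))
    return out
def delta(st,p,R=None):
    R0=Ro.from_rotvec(st['tool_rot']); d=R0.inv().apply(np.asarray(p)-st['position'])/.75
    print('shift',d.round(4))
    if R is None: R=min(goal(),key=lambda g:(R0.inv()*g).magnitude())
    print('turn',((R0.inv()*R).as_rotvec()/np.radians(30)).round(4))
E
python3 - <<'E'
from h import *
from station import ctrl
s=ctrl.get_state(); R0=Ro.from_rotvec(s['tool_rot']);print(R0.as_matrix().round(3))
for g in goal(): print(((R0.inv()*g).as_rotvec()/np.radians(30)).round(3))
b=C['black']-.016*X; print(b)
delta(s,[.42,.36,.24]);delta(s,[b[0],b[1],.18])
E
```

```text
[[-0.948  0.317 -0.   ]
 [ 0.317  0.948 -0.002]
 [-0.    -0.002 -1.   ]]
[-0.003 -0.    -0.412]
[-0.000e+00  4.000e-03  5.588e+00]
[ 0.4855912 -0.123488   0.       ]
shift [-0.3788 -0.2331 -0.0023]
turn [-3.000e-03 -1.000e-04 -4.116e-01]
shift [-0.6661 -0.8166  0.0786]
turn [-3.000e-03 -1.000e-04 -4.116e-01]
```

Call:
{"op": "servo_tool", "data": {"turn": [[0,0,-0.1],[0,0,-0.2],[0,0,-0.3],[0,0,-0.41],[0,0,-0.41]], "delta_pos": [[-0.07,-0.045,0],[-0.14,-0.09,0],[-0.21,-0.13,0],[-0.28,-0.175,0],[-0.35,-0.22,0]], "fingers": [0,0,0,0,0], "force": 10}}

```text
time: 0.72
position: [0.4037, 0.3748, 0.2385]
tool_rot: [-0.169, -3.137, 0.0]
contact_force: [1.4, 0.5, 0.3]
grip_width: 0.0405
```

```bash
python3 - <<'E'
from h import *
from station import ctrl
s=ctrl.get_state();print(s['time'],s['position'],s['joints'],s['grip_width'])
b=C['black']-.016*X
delta(s,[b[0],b[1],.18])
E
```

```text
0.725 [0.4037499  0.37479762 0.23854452] [-0.84459314  0.36761953  0.01858198  1.80554823 -0.00810695  0.96874474
  0.64070353] 0.040459724725653096
shift [-0.1797 -0.6488  0.0782]
turn [-0.0004 -0.0003 -0.0004]
```

Call:
{"op": "servo_tool", "data": {"turn": [[0,0,0],[0,0,0],[0,0,0],[0,0,0],[0,0,0]], "delta_pos": [[-0.02,-0.08,0],[-0.04,-0.155,0],[-0.065,-0.23,0],[-0.085,-0.31,0],[-0.105,-0.385,0]], "fingers": [0,0,0,0,0]}}

```text
time: 1.35
position: [0.4498, 0.0789, 0.2387]
tool_rot: [-0.17, -3.137, 0.0]
contact_force: [1.4, 0.2, 1.4]
grip_width: 0.0004
```

```bash
python3 - <<'E'
from h import *
from station import ctrl
s=ctrl.get_state();print(s['time'],s['position'],s['joints'],s['grip_width'])
b=C['black']-.016*X
delta(s,[b[0],b[1],.18])
E
```

```text
1.35 [0.44976222 0.07893073 0.23866557] [-0.41660176  0.20455556  0.16422415  2.0373863  -0.0422562   0.90279225
  1.23284576] 0.0003990805704908385
shift [-0.0767 -0.2631  0.0782]
turn [-0.0001 -0.     -0.0023]
```

Call:
{"op": "servo_tool", "data": {"turn": [[0,0,0],[0,0,0],[0,0,0],[0,0,0],[0,0,0]], "delta_pos": [[-0.02,-0.07,0],[-0.045,-0.14,0.02],[-0.065,-0.21,0.05],[-0.077,-0.26,0.078],[-0.077,-0.26,0.078]], "fingers": [0,0,0,0,0]}}

```text
time: 1.98
position: [0.4848, -0.1221, 0.1787]
tool_rot: [-0.178, -3.133, 0.002]
contact_force: [-0.3, 0.9, 0.4]
grip_width: 0.0003
```

```bash
python3 - <<'E'
from h import *
from station import ctrl,optics
s=ctrl.get_state();print(s['time'],s['position'],s['joints'],s['contact_force'])
for n in("wrist","top"):
    c=optics.get_calibration(n)
    im,d=optics.get_image(n); cv2.imwrite(f"pics/{n}1.png",im); np.savez(f"pics/{n}1.npz",im=im,d=d,**c)
    if n=="wrist":print(c)
b=C['black']-.016*X
delta(ctrl.get_state(),[b[0],b[1],.08])
E
```

```text
1.975 [ 0.48480359 -0.12213105  0.17871503] [-0.06458049  0.37311309  0.27038324  1.99373506 -0.13436468  0.79466942
  1.7398723 ] [-0.29253403  0.88960282  0.44951412]
{'fx': 325.19226210127806, 'fy': 325.19226210127806, 'cx': 277.5610859165394, 'cy': 213.3263457680698, 'rvec': array([-2.16569835, -1.93256386, -0.29146968]), 'tvec': array([ 0.06539628, -0.49597302,  0.18730614])}
shift [-0.0003 -0.0067  0.1333]
turn [ 0.0007 -0.0019 -0.0025]
```

View pics/wrist1.png

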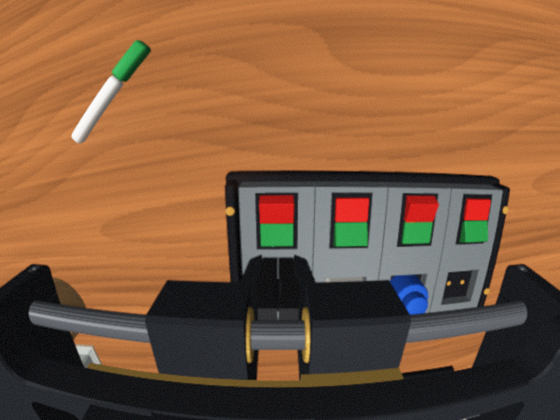

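The wrist view shows the four rockers, with black's leftmost at (277,220) and the fingertips at about (278,262). I'll cross-check the rocker positions from this view.

```bash
python3 - <<'E'
from h import *
c=dict(np.load("pics/wrist1.npz")); im=c['im']
R=cv2.Rodrigues(c['rvec'])[0]; o=-R.T@c['tvec']; print('cam',o)
def fray(uv,z):
    v=np.array([(uv[0]-c['cx']),(uv[1]-c['cy'])]);r=np.hypot(*v);t=r/c['fx']
    d=R.T@np.r_[np.sin(t)*v/r,np.cos(t)]; return o+d*(z-o[2])/d[2]
H,S,V=cv2.split(cv2.cvtColor(im,cv2.COLOR_BGR2HSV))
red=((H<6)|(H>174))&(S>150)&(V>70); gr=(H>50)&(H<85)&(S>100)&(V>50)
for nm,m in(("red",red),("green",gr)):
    N,l,st,ce=cv2.connectedComponentsWithStats(m.astype(np.uint8))
    for i in range(1,N):
        if st[i,4]>150:
            x,y,w,h=st[i,:4]; yy=(y+h-.5) if nm=="red" else y-.5
            print(nm,st[i],'boundary at z.05',fray((ce[i][0],yy),.05).round(4),fray(ce[i],.0535).round(4))
b=R@np.array([.4848,-.1221,.1787])+c['tvec'];t=np.arctan2(np.hypot(*b[:2]),b[2]);print('tcp px',c['cx']+c['fx']*t*b[0]/np.hypot(*b[:2]),c['cy']+c['fx']*t*b[1]/np.hypot(*b[:2]))
E
```

```text
cam [ 0.40823523 -0.1121736   0.3257462 ]
red [258 195  37  28 991] boundary at z.05 [ 0.5015 -0.1244  0.05  ] [ 0.4875 -0.1228  0.0535]
red [404 195  35  27 826] boundary at z.05 [0.5167 0.0125 0.05  ] [0.5017 0.0105 0.0535]
red [334 197  36  25 854] boundary at z.05 [ 0.5084 -0.0561  0.05  ] [ 0.4954 -0.0563  0.0535]
red [463 198  28  22 544] boundary at z.05 [0.5227 0.0794 0.05  ] [0.5097 0.0759 0.0535]
green [112  41  38  40 736] boundary at z.05 [ 0.318  -0.2343  0.05  ] [ 0.3379 -0.2346  0.0535]
green [459 221  29  22 590] boundary at z.05 [0.5234 0.076  0.05  ] [0.5341 0.0749 0.0535]
green [333 223  35  24 824] boundary at z.05 [ 0.5093 -0.0573  0.05  ] [ 0.5196 -0.0585  0.0535]
green [401 222  32  23 635] boundary at z.05 [0.5162 0.0084 0.05  ] [0.5266 0.0072 0.0535]
green [259 224  35  23 786] boundary at z.05 [ 0.5024 -0.1243  0.05  ] [ 0.512  -0.1254  0.0535]
tcp px 275.52735569742674 272.8393993282301
```

The wrist and top cameras agree to about 1 mm, so I descend.

Call:
{"op": "servo_tool", "data": {"turn": [[0,0,0],[0,0,0],[0,0,0],[0,0,0],[0,0,0]], "delta_pos": [[0,-0.002,0.05],[0,-0.002,0.1],[0,-0.002,0.135],[0,-0.002,0.15],[0,-0.002,0.15]], "fingers": [0,0,0,0,0]}}

```text
time: 2.7
position: [0.4863, -0.1195, 0.0679]
tool_rot: [-0.168, -3.137, -0.001]
contact_force: [-0.3, 0.2, 0.6]
grip_width: 0.0002
```

```bash
python3 - <<'E'
from h import *
from station import ctrl
s=ctrl.get_state();print(s['time'],s['position'],s['contact_force'])
b=C['black']-.016*X
delta(s,[b[0],b[1],.05])
E
```

```text
2.7 [ 0.48633691 -0.11951775  0.0679166 ] [-0.25248575  0.22825995  0.64987122]
shift [ 0.0004 -0.0054  0.0239]
turn [ 0.0009 -0.0004  0.0009]
```

Call:
{"op": "servo_tool", "data": {"turn": [[0,0,0],[0,0,0],[0,0,0],[0,0,0],[0,0,0]], "delta_pos": [[0,-0.005,0.004],[0,-0.005,0.008],[0,-0.005,0.012],[0,-0.005,0.016],[0,-0.005,0.02]], "fingers": [0,0,0,0,0]}}

```text
time: 3.32
position: [0.4854, -0.1242, 0.0525]
tool_rot: [-0.17, -3.136, -0.0]
contact_force: [-1.9, 0.2, 1.7]
grip_width: 0.0006
```

```bash
python3 - <<'E'
from h import *
from station import ctrl
s=ctrl.get_state();print(s['time'],s['position'],s['contact_force'])
E
```

```text
3.325 [ 0.48538969 -0.12415516  0.05250979] [-1.92013889  0.21961363  1.65161711]
```

Call:
{"op": "servo_tool", "data": {"turn": [[0,0,0],[0,0,0],[0,0,0],[0,0,0],[0,0,0]], "delta_pos": [[0,0,0.001],[0,0,0.002],[0,0,0.003],[0,0,0.003],[0,0,0.003]], "fingers": [0,0,0,0,0]}}

```text
time: 3.95
position: [0.4861, -0.1242, 0.0506]
tool_rot: [0.169, 3.136, -0.0]
contact_force: [-0.0, 0.5, 0.5]
grip_width: 0.0005
```

```bash
python3 - <<'E'
from h import *
from station import ctrl,optics
s=ctrl.get_state();print(s['time'],s['position'],s['contact_force'])
im,d=optics.get_image("wrist"); cv2.imwrite("pics/w2.png",im)
E
```

```text
3.95 [ 0.48611077 -0.12421706  0.0505513 ] [-0.03856038  0.48629675  0.50208943]
```

View pics/w2.png

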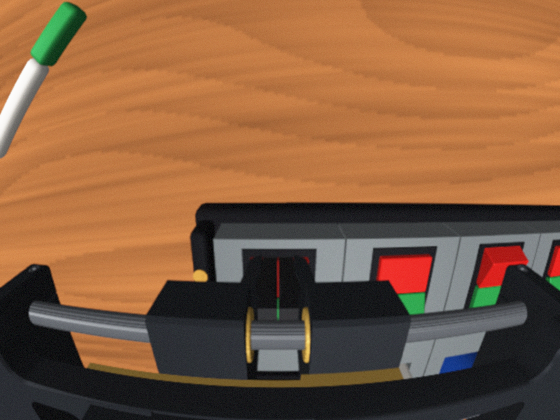

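The fingertips are on black's red half (278,280), and the force fell after the tip-over. I push a touch further to reach the hard stop.

Call:
{"op": "servo_tool", "data": {"turn": [[0,0,0],[0,0,0],[0,0,0],[0,0,0],[0,0,0]], "delta_pos": [[0,0,0.001],[0,0,0.0015],[0,0,0.002],[0,0,0.002],[0,0,0.002]], "fingers": [0,0,0,0,0]}}

```text
time: 4.62
position: [0.4861, -0.1242, 0.0502]
tool_rot: [0.17, 3.136, 0.001]
contact_force: [-4.0, 1.5, 16.1]
grip_width: 0.0003
```

Call:
{"op": "servo_tool", "data": {"turn": [[0,0,0],[0,0,0],[0,0,0],[0,0,0],[0,0,0]], "delta_pos": [[0,0,-0.02],[0,0,-0.06],[0,0,-0.1],[0,0,-0.12],[0,0,-0.12]], "fingers": [0,0,0,0,0]}}

```text
time: 5.25
position: [0.4864, -0.1242, 0.1397]
tool_rot: [0.169, 3.135, -0.0]
contact_force: [-0.4, 0.1, -0.5]
grip_width: 0.0002
```

```bash
python3 - <<'E'
from h import *
from station import ctrl,optics
s=ctrl.get_state();print(s['time'],s['position'],s['contact_force'])
im,d=optics.get_image("wrist"); cv2.imwrite("pics/w3.png",im)
b=C['white']+.015*X; print(b)
delta(s,[b[0],b[1],.13])
E
```

```text
5.25 [ 0.48639729 -0.1241913   0.13971837] [-0.43044039  0.08833153 -0.50253388]
[ 0.5236145 -0.059105   0.       ]
shift [-0.04    0.0916  0.013 ]
turn [ 0.0001  0.0038 -0.0013]
```

View pics/w3.png

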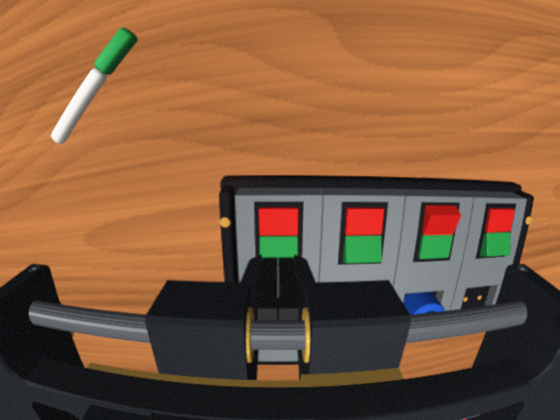

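The black rocker at (279,232) now looks like the OFF ones, with red lying level. Next is white's green half.

Call:
{"op": "servo_tool", "data": {"turn": [[0,0,0],[0,0,0],[0,0,0],[0,0,0],[0,0,0]], "delta_pos": [[-0.02,0.045,0],[-0.04,0.091,0],[-0.04,0.091,0.03],[-0.04,0.091,0.06],[-0.04,0.091,0.07]], "fingers": [0,0,0,0,0]}}

```text
time: 5.92
position: [0.5212, -0.0594, 0.0842]
tool_rot: [-0.169, -3.133, 0.0]
contact_force: [0.5, -0.2, -0.1]
grip_width: 0.0006
```

```bash
python3 - <<'E'
from h import *
from station import ctrl,optics
s=ctrl.get_state();print(s['time'],s['position'],s['contact_force'])
b=C['white']+.015*X
delta(s,[b[0],b[1],.05])
E
```

```text
5.925 [ 0.52120606 -0.05941947  0.08421749] [ 0.54190695 -0.19385337 -0.09829411]
shift [-0.0033  0.0008  0.0456]
turn [-0.0009 -0.0079 -0.0014]
```

Call:
{"op": "servo_tool", "data": {"turn": [[0,0,0],[0,0,0],[0,0,0],[0,0,0],[0,0,0]], "delta_pos": [[-0.002,0,0.01],[-0.002,0,0.018],[-0.002,0,0.024],[-0.002,0,0.03],[-0.002,0,0.034]], "fingers": [0,0,0,0,0]}}

```text
time: 6.55
position: [0.5245, -0.0597, 0.0609]
tool_rot: [0.17, 3.137, 0.0]
contact_force: [0.3, 0.7, 0.3]
grip_width: 0.0006
```

```bash
python3 - <<'E'
from h import *
from station import ctrl,optics
s=ctrl.get_state();print(s['time'],s['position'],s['contact_force'])
b=C['white']+.015*X
delta(s,[b[0],b[1],.05])
E
```

```text
6.55 [ 0.52446952 -0.0597219   0.06087294] [0.32966286 0.69275441 0.27529644]
shift [0.0012 0.0007 0.0145]
turn [ 0.0001  0.0003 -0.0017]
```

Call:
{"op": "servo_tool", "data": {"turn": [[0,0,0],[0,0,0],[0,0,0],[0,0,0],[0,0,0]], "delta_pos": [[0,0,0.003],[0,0,0.006],[0,0,0.008],[0,0,0.01],[0,0,0.01]], "fingers": [0,0,0,0,0]}}

```text
time: 7.18
position: [0.5243, -0.0597, 0.0534]
tool_rot: [-0.17, -3.137, -0.0]
contact_force: [0.3, -0.0, 0.6]
grip_width: 0.0007
```

Call:
{"op": "servo_tool", "data": {"turn": [[0,0,0],[0,0,0],[0,0,0],[0,0,0],[0,0,0]], "delta_pos": [[0,0,0.001],[0,0,0.002],[0,0,0.003],[0,0,0.004],[0,0,0.004]], "fingers": [0,0,0,0,0]}}

```text
time: 7.8
position: [0.5243, -0.0597, 0.0504]
tool_rot: [-0.17, -3.137, -0.0]
contact_force: [0.8, -0.1, 1.2]
grip_width: 0.0004
```

Call:
{"op": "servo_tool", "data": {"turn": [[0,0,0],[0,0,0],[0,0,0],[0,0,0],[0,0,0]], "delta_pos": [[0,0,0.0005],[0,0,0.001],[0,0,0.0015],[0,0,0.0015],[0,0,0.0015]], "fingers": [0,0,0,0,0]}}

```text
time: 8.43
position: [0.5244, -0.0597, 0.0503]
tool_rot: [-0.17, -3.137, -0.001]
contact_force: [-1.8, 0.6, 14.1]
grip_width: 0.0004
```

Hard stop reached at 14 N, so I lift and draw away.

Call:
{"op": "servo_tool", "data": {"turn": [[0,0,0],[0,0,0],[0,0,0],[0,0,0],[0,0,0]], "delta_pos": [[0,0,-0.02],[0,0,-0.07],[0,0,-0.14],[0,0,-0.2],[0,0,-0.25]], "fingers": [0,0,0,0,0]}}

```text
time: 9.05
position: [0.5241, -0.0598, 0.239]
tool_rot: [0.17, 3.136, 0.0]
contact_force: [-0.1, -0.0, -1.4]
grip_width: 0.0005
```

Call:
{"op": "servo_tool", "data": {"turn": [[0,0,0],[0,0,0],[0,0,0],[0,0,0],[0,0,0]], "delta_pos": [[0.02,0.08,0],[0.04,0.15,0],[0.06,0.23,0],[0.08,0.3,0],[0.1,0.37,0]], "fingers": [0,0,0,0,0]}}

```text
time: 9.68
position: [0.4789, 0.2256, 0.2372]
tool_rot: [-0.17, -3.137, 0.001]
contact_force: [0.6, -0.4, -0.0]
grip_width: 0.0001
```

Call:
{"op": "servo_tool", "data": {"turn": [[0,0,0],[0,0,0],[0,0,0],[0,0,0],[0,0,0]], "delta_pos": [[0,0.05,0],[0,0.1,0],[0,0.1,0],[0,0.1,0],[0,0.1,0]], "fingers": [0,0,0,0,0]}}

```text
time: 10.3
position: [0.4881, 0.2972, 0.237]
tool_rot: [-0.173, -3.137, 0.001]
contact_force: [-0.5, -0.8, -0.2]
grip_width: 0.0005
```

```bash
python3 - <<'E'
from h import *
from station import ctrl,optics
s=ctrl.get_state();print(s['time'],s['position'],s['contact_force'],abs(s['qvel']).max())
a=[]
for n,(x0,y0,x1,y1) in(("top",(225,165,360,250)),("scene",(200,170,345,285))):
    im,d=optics.get_image(n); cv2.imwrite(f"pics/{n}9.png",im)
    im0=np.load(f"pics/{n}0.npz")['im']
    a.append(cv2.resize(np.hstack([im0[y0:y1,x0:x1],im[y0:y1,x0:x1]]),(780,int(780*(y1-y0)/(2*(x1-x0))))))
cv2.imwrite("pics/cmp.png",np.vstack(a))
E
```

```text
10.3 [0.48806213 0.29715588 0.23695622] [-0.52860024 -0.8305395  -0.16485913] 0.003771680044532953
```

View pics/cmp.png

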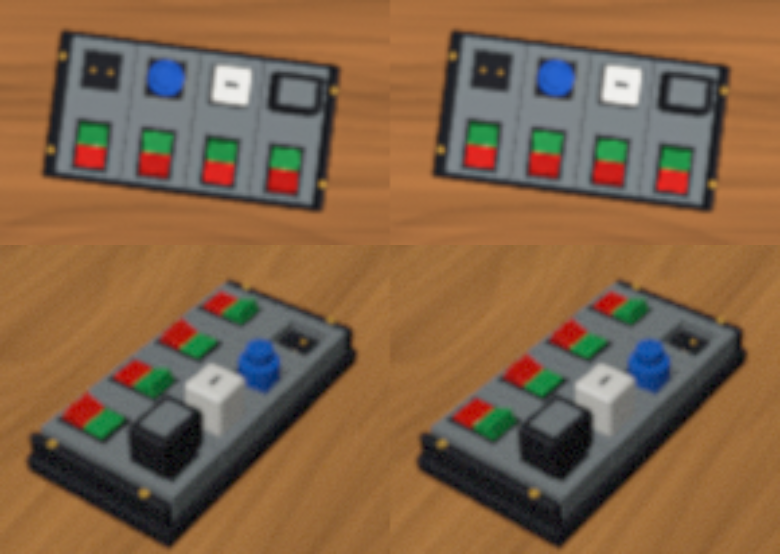

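View pics/top9.png

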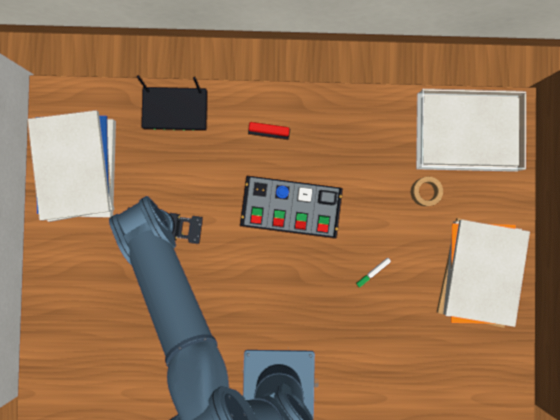

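Before and after differ as wanted: black's red now shines level at (675,180), and white's red has gone dark and raised at (610,175). Blue and empty are unchanged, and the plugs are in place. In the top view the arm hides the mug, so I check it in the scene view and then hand in.

```bash
python3 - <<'E'
from h import *
from station import ctrl
a=cv2.imread("pics/scene0.png");b=cv2.imread("pics/scene9.png")
def m(i):
    h=cv2.cvtColor(i,cv2.COLOR_BGR2HSV)[115:160,290:335]; return np.argwhere((h[...,0]>95)&(h[...,0]<125)&(h[...,1]>100))
print(m(a).mean(0),len(m(a)),m(b).mean(0),len(m(b)))
ctrl.sign_off()
E
```

```text
[21.4576 23.2416] 625 [21.4736 23.2656] 625
the job is handed in; nothing more can be done
```

I switched off the black adapter's outlet first, then switched on the white charger's, and handed the job in at about 10.4 s. The simulator gives no verdict, so this rests on my own checks.

- **Presses:** both were made with shut fingertips. Each rocker tipped over and reached its hard stop, with the measured force at 16 N on black and 14 N on white (limit 30 N).
- **Switches:** in the final top and scene pictures, black's red half lies level (OFF) and white's red half stands raised (ON). Blue's and the empty outlet's rockers look unchanged.
- **Plugs and other things:** the plugs, stapler, tape and marker look unmoved. The mug was hidden by the arm in the top view, but its position in the scene view matches the start to under a tenth of a pixel.
- **Hand:** it ended about 0.24 m above the desk, clear of the block. The force reading was about 1 N, the same as at the start.

The top and wrist cameras agreed to about 1 mm on the two rockers I pressed. A rough reading from the scene camera was about 7 mm off in y, probably because it also sees the rockers' side faces. I did not use that reading.

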